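# Work a seized T-handled plug out of a valve block

### The arm

A 6-joint arm with a two-finger parallel gripper is mounted at the origin on the work surface. World frame = base frame: x ahead of the robot, y to its left, z up, the work surface at z = 0. Lengths are in m, angles in rad, forces in N, time in s.
With the tool pointing down it reaches from about 0.25 to 0.775 m from the base axis. Payload 4 kg.
Tool frame: the origin (TCP) lies on the centre line of the jaws, within the pads' length; the fingertips stand 17 mm ahead of it and the grasp point (between the pads) lies 2 mm behind it; z points along the fingers, y is the line along which they close (so a half turn about z gives the same grasp; the last joint's range is limited). The gripper opens to 94 mm and grips with 3 to 60 N. Pads are 16 mm wide; open, the fingers measure 119 mm over their backs; the gripper's body (75 mm by 177 mm) begins 78 mm behind the grasp point.
Start: joints at [1.135, 0.087, 1.371, -0, 1.684, -0.103], TCP at [0.18, 0.52, 0.223] pointing down, gripper open.
Joint ranges: [-3.1, 3.1], [-0.76, 2.03], [0.27, 2.55], [-1.08, 4.22], [0.17, 2.65], [-2.57, 2.57]. Speed limits (rad/s): [2.79, 2.79, 3.14, 3.14, 3.14, 3.14].

### API

Orientations are given as [roll, pitch, yaw] about the fixed x, y, z axes, in that order (R = Rz(yaw) Ry(pitch) Rx(roll)).
In Python, from bench import robot gives the robot as it stands.
- The arm moves only by the tool servo_tool, never from a script. Its argument "plan" is a list of rows, each a list of 7 numbers: the shift along the tool's x, y, z normalised to -1 to 1, where 1 is 0.1 m, then the turn, a rotation vector about the tool's x, y, z normalised to -1 to 1, where 1 is pi/2 rad, then the finger opening in mm, from 0 to 94. In form: [[x, y, z, ax, ay, az, gripper], ...]. A call has 1 to 12 rows; each row is the pose to reach, as a shift and turn from the pose commanded when the call began, along the tool's axes at that moment; what a row does not reach only later rows make up. A row lasts 1/12 s, in which the tool goes at most 41.7 mm and 7.16 degrees, less where a joint would pass 70% of its speed; a pose out of reach is approached as far as the arm can. A call with a number of a shift or a turn outside -1 to 1 is refused whole. A call with a gripper value outside its range is refused whole. The fingers move at their own pace and stop on an object; the grip force is fixed at half the most. Time passes only in rows, so rows that repeat a pose let the fingers close. It gives the time, the measured TCP pose, the force, the opening and the grip force at its end, in the units of the state.
- robot.get_obs(): the state, without advancing time (a new reading comes with each control period).
- robot.snapshot(name): name is "scene" or "side" or "wrist"; returns the picture (400x640x3 uint8, red, green, blue); there is no depth.
- robot.camera_params(name): a dict with "camera_matrix" (3x3 intrinsics, pixels), "rvec" (rotation vector, rad) and "tvec" (3), from world to camera coordinates, as OpenCV has them; the wrist camera has in their place "tool_from_camera" (4x4, takes a point from camera to tool coordinates, whose origin is the TCP and whose axes are the flange's). Camera axes: x right, y down, z forward; pixel columns grow to the right and rows downward; lengths in m; the calibration is good to about 2 mm. A picture is of the moment at which its call begins: read the wrist's pose just before it. camera_params takes no time and is no camera call.
- robot.close_job(): hands the job in; it is judged then, once.
Trained networks look in the newest picture that a camera, given by its name, has taken for a name from the list of things; names that differ only in an ending like _2 or _b are one class to them, and where a whole thing is asked for, a point or a joint stands for the part that bears it (a point fixed in the world has none). Each returns a list of dicts, best first, with "conf" (0 to 1); they miss things now and then, are a little off and sometimes report something else, mostly with a low value. They report only what shows in the picture. A call takes as long as a camera call. They do not tell look-alikes from the thing itself.
- robot.find_in(thing, camera): "extent" ([centre column, centre row, width, height] in pixels, round what is visible of it).
The state is a dict: "time": time; "joint_positions": joint angles; "qvel": joint speeds; "joint_torque": joint torques, N m; "tool_pos": TCP position; "ee_rot": TCP orientation; "wrist_force": force on the tool from outside, world axes, zero at the start; "wrist_torque": the same for the moment, N m; "width": finger opening in m; "finger_force": force on a finger pad.
Only numpy, scipy, OpenCV 4.12 (cv2) and the standard library are available. Lean on these libraries where they do the work, as an engineer would, in place of code of your own. Each camera call takes 0.05 s, during which the arm holds its last target. There are 200 camera calls.

### The job

The steel T-handled plug in the middle of the aluminium valve block has seized in its seal. Grip its crossbar and work it loose without yanking: while easing it upwards, turn it clockwise (seen from above) to at least 20 degrees past the line of the block's long side, then back anticlockwise to at least 20 degrees past that line the other way, and keep on to and fro until it comes free; never lift the block up on its soft rubber feet. Then put that plug into the shallow rectangular tray and let go.

Things in the scene. Friction and masses are not known exactly. Their poses are not given: they have to be found in the camera images.
- plug: Seized steel T-plug, 0.16 kg. Origin: centre of its foot's underside; z up its axis. Shank 22 mm dia. to 12 mm up (inside the port), flange 34 mm dia. to 18 mm (on the block's top), neck 14 mm dia., crossbar 60 (x) x 12 (y) x 14 mm, centre 45 mm up. Bar starts within 5 deg of the block's x. Free of the seal once 9 mm up, out of the port at 12 mm. A like plug stands loose on the table.
- bar_end (a point): End of the seized plug's bar on its +x side, mid-height, 30 mm off the axis; plug's axes. The seal's dry friction on the shank is 30 to 47 N, against sliding and turning alike, so a straight pull lifts the block first; while being turned (0.3 to 0.5 N m) the plug creeps up under a light pull: 3 mm of rise per 40 deg sweep suits.
- block: Aluminium valve block 120 (x) x 60 x 50 mm high, origin at the centre of its underside, 26 mm above the table. Port at the centre of its top; two flat plugs, 22 mm wide, 9 mm high, 44 mm either side along x. Rubber feet on a fixed base plate 150 x 90 mm: it cannot turn or shift, but lifts 1 mm per 5 N of upward pull; 5 mm ruins the feet. At the start the plug's origin is 38 mm above the block's.
- tray: Shallow open rectangular plastic tray fixed to the table, outside 180 (x) by 140 (y) by 25 mm high, walls and floor 4 mm thick, origin at the centre of its underside. A 28 mm washer lies in one of its corners; the middle is empty.
Mind the look-alikes: they are no part of the job. Leave any yellow look-alike of the plug alone.

How it is judged:
By the outcome, as a careful person would: the job done as asked, in the order asked, and still so for the second after the job is handed in, with the robot touching nothing.
It also fails if it takes over 54 s, if anything falls off the work surface, if the arm or the gripper's body presses on something with over 40 N, if the wrist force passes 120 N, or if a joint passes its speed limit or range.

## Working session

There is one attempt and no reset: what is moved stays moved. The work goes in short steps, Python scripts to look and compute and a tool call to move; the robot and the scene stay as the last step left them, time stands still between calls to the robot, and variables do not carry over. Pictures are saved under pics/ and viewed, at most 10 in all, crops included, and the job is handed in when it is done.

Besides the shell and the picture viewer there is one more tool, called after "Emit:" as a command line: name --pt "numbers of a row" for each row, then --argument value for the rest. servo_tool: Moves the arm, as the interface text tells. Scaled input: -1 to 1 covers 0.1 m each way for a shift and pi/2 rad each way for a turn. Its arguments: {"type":"object","properties":{"plan":{"type":"array","items":{"type":"array","items":{"type":"number"}}}},"required":["plan"]}

```bash
mkdir -p pics
cat > h.py <<'E'
import numpy as np, cv2
from bench import robot
def snap(n,f=None):
    im=robot.snapshot(n)
    if f: cv2.imwrite('pics/'+f,im[:,:,::-1])
    return im
def cam(n):
    p=robot.camera_params(n); K=np.array(p['camera_matrix'])
    if 'rvec' in p:
        R=cv2.Rodrigues(np.array(p['rvec'],float))[0]; t=np.array(p['tvec'],float).ravel()
    else:
        from scipy.spatial.transform import Rotation as Ro
        o=robot.get_obs(); T=np.eye(4); T[:3,:3]=Ro.from_euler('xyz',o['ee_rot']).as_matrix(); T[:3,3]=o['tool_pos']
        M=np.linalg.inv(T@np.array(p['tool_from_camera'])); R=M[:3,:3]; t=M[:3,3]
    return K,R,t
def atz(n,u,v,z):
    K,R,t=cam(n); d=R.T@np.linalg.inv(K)@[u,v,1]; c=-R.T@t
    return c+d*(z-c[2])/d[2]
def proj(n,P):
    K,R,t=cam(n); q=(np.atleast_2d(P)@R.T+t)@K.T; return q[:,:2]/q[:,2:]
E
python3 - <<'E'
from h import *
print(robot.get_obs())
a=snap('scene'); b=snap('side')
cv2.imwrite('pics/s1.png',a[:,:,::-1]); cv2.imwrite('pics/d1.png',b[:,:,::-1])
for c in('scene','side'):
  for t in('plug','block','tray'):
    print(c,t,[(np.round(d['extent']).tolist(),round(d['conf'],2)) for d in robot.find_in(t,c)])
E
```

```text
{'time': 0.0, 'joint_positions': array([ 1.13488249e+00,  8.79468158e-02,  1.37221917e+00, -5.02383198e-06,
        1.68359276e+00, -1.03084466e-01]), 'qvel': array([ 0.00011246,  0.00110978, -0.00016318,  0.00010685, -0.00152942,
       -0.00039424]), 'joint_torque': array([-9.95529663e-04, -3.40192616e+01, -3.02424145e+01,  7.16360752e-02,
        3.33326217e-02, -1.75529112e-04]), 'tool_pos': array([0.17948054, 0.51936154, 0.22132641]), 'ee_rot': array([-3.13943756e+00, -2.17927487e-04,  2.80876248e+00]), 'wrist_force': array([-0.23816044, -0.33163922, -0.98805641]), 'wrist_torque': array([ 0.01356367, -0.02660905, -0.02504979]), 'finger_force': 0.0, 'width': 0.09382879336581124}
scene plug [([293.0, 181.0, 28.0, 23.0], 0.8), ([258.0, 137.0, 21.0, 24.0], 0.79), ([231.0, 145.0, 14.0, 20.0], 0.7)]
scene block [([258.0, 155.0, 54.0, 49.0], 0.93)]
scene tray [([432.0, 272.0, 116.0, 94.0], 0.71)]
side plug [([380.0, 271.0, 20.0, 20.0], 0.61), ([347.0, 254.0, 20.0, 21.0], 0.61), ([414.0, 318.0, 24.0, 26.0], 0.55)]
side block [([379.0, 287.0, 54.0, 48.0], 0.57)]
side tray [([265.0, 179.0, 72.0, 53.0], 0.66)]
```

View pics/s1.png

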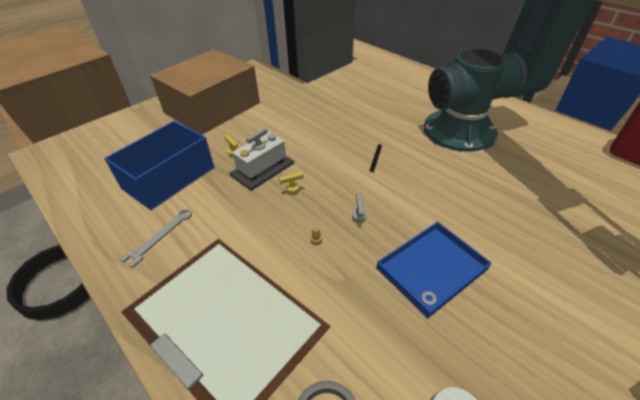

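View pics/d1.png

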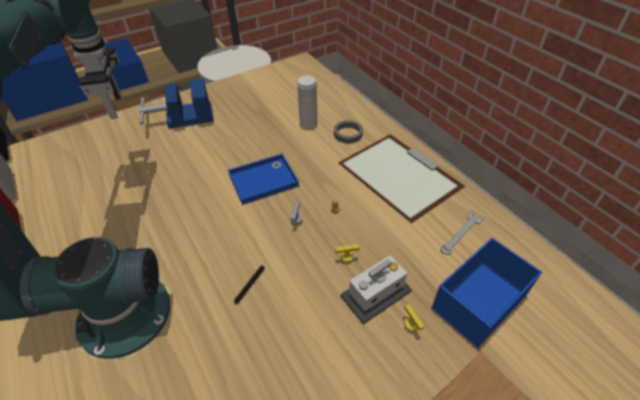

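The scene shows four things that could pass for the plug: steel in the block (258,137), yellow (231,145), yellow (292,181) and loose steel (360,208). I choose the one in the block. The shallow tray is at (433,268); the blue box at (160,165) is deep, so it isn't the tray.

Run:
```python
from h import *
for n,c in(('scene',(258,137)),('side',(380,270))): print(n,'bar',atz(n,*c,.109))
for n,c in(('scene',(433,268)),('side',(264,178))): print(n,'tray',atz(n,*c,.012))
print([atz('scene',*c,.025).round(3) for c in((437,224),(490,265),(430,314),(378,267))])
for n,c in(('scene',(292,178)),('side',(347,248)),('scene',(231,143)),('side',(413,316))): print('yellow',n,atz(n,*c,.04).round(3))
print('loose',atz('scene',360,208,.02))
a=snap('scene'); b=snap('side')
A=cv2.resize(a[110:210,205:325],None,fx=6.6,fy=5.8*1,interpolation=2) if 0 else cv2.resize(a[112:202,210:320],(550,450),interpolation=cv2.INTER_CUBIC)
B=cv2.resize(b[240:340,330:440],(250,227))
cv2.imwrite('pics/c1.png',A[:,:,::-1])
```

```text
scene bar [ 0.5270337  -0.26472672  0.109     ]
side bar [ 0.52363436 -0.27889863  0.109     ]
scene tray [0.47877943 0.22835081 0.012     ]
side tray [0.47708651 0.21841368 0.012     ]
[array([0.385, 0.172, 0.025]), array([0.403, 0.306, 0.025]), array([0.575, 0.284, 0.025]), array([0.563, 0.154, 0.025])]
yellow scene [ 0.52  -0.154  0.04 ]
yellow side [ 0.527 -0.15   0.04 ]
yellow scene [ 0.543 -0.381  0.04 ]
yellow side [ 0.544 -0.38   0.04 ]
loose [0.46330295 0.01842058 0.02      ]
```

View pics/c1.png

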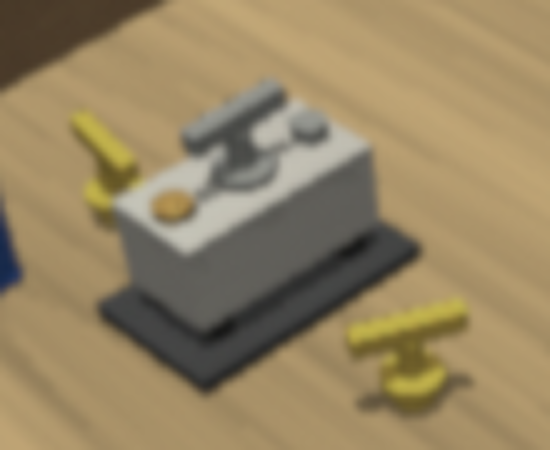

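The crop confirms the choice: the steel T stands in the middle of the block, between an orange and a grey flat plug, with two yellow look-alikes beside the block. Next I need the block's yaw and the move there.

Run:
```python
from h import *
P=[atz('scene',210+u/5,112+v/5,.076)[:2] for u,v in((372,150),(187,252),(118,205),(285,100))]
P=np.array(P);print(P,P.mean(0)); 
for a,b in((0,1),(3,2)): d=P[a]-P[b]; print(np.linalg.norm(d),np.degrees(np.arctan2(d[1],d[0])))
p=[atz('scene',210+u/5,112+v/5,.109)[:2] for u,v in((272,96),(200,135))];d=p[0]-p[1];print('bar',np.mean(p,0),np.degrees(np.arctan2(d[1],d[0])))
print(robot.camera_params('wrist'))
```

```text
[[ 0.46731195 -0.24013807]
 [ 0.58326043 -0.23979802]
 [ 0.58558253 -0.29434368]
 [ 0.47099292 -0.30727004]] [ 0.52678696 -0.27038745]
0.1159489761197113 -179.83196460544812
0.11531639054723936 -173.56391748275544
bar [ 0.52325684 -0.27261406] -178.17901473762745
{'camera_matrix': array([[281.37429362,   0.        , 319.52590908],
       [  0.        , 281.37429362, 199.0165549 ],
       [  0.        ,   0.        ,   1.        ]]), 'tool_from_camera': array([[ 1.08946024e-03, -9.71542481e-01, -2.36862875e-01,
         6.82980960e-02],
       [ 9.99999290e-01,  9.44305897e-04,  7.26269031e-04,
         2.41153737e-04],
       [-4.81930207e-04, -2.36863498e-01,  9.71542820e-01,
        -1.62584116e-01],
       [ 0.00000000e+00,  0.00000000e+00,  0.00000000e+00,
         1.00000000e+00]])}
```

Emit:
servo_tool --pt "-0.3 -0.3 0 0 0 0 94" --pt "-0.6 -0.6 0 0 0 0 94" --pt "-0.9 -0.97 0 0 0 0 94" --pt "-0.92 -1 0 0 0 0 94"

```text
time: 0.83
tool_pos: [0.2352, 0.3915, 0.2227]
ee_rot: [-3.14, 0.002, 2.805]
wrist_force: [-0.3, 1.0, -0.4]
width: 0.0936
finger_force: 0.0
```

Emit:
servo_tool --pt "-0.3 -0.3 0 0 0 0 94" --pt "-0.6 -0.6 0 0 0 0 94" --pt "-0.9 -0.97 0 0 0 0 94" --pt "-0.92 -1 0 0 0 0 94"

```text
time: 1.17
tool_pos: [0.2896, 0.2672, 0.2229]
ee_rot: [-3.141, 0.002, 2.804]
wrist_force: [0.3, 0.6, 0.3]
width: 0.0942
finger_force: 0.0
```

Emit:
servo_tool --pt "-0.3 -0.3 0 0 0 0 94" --pt "-0.6 -0.6 0 0 0 0 94" --pt "-0.9 -0.97 0 0 0 0 94" --pt "-0.92 -1 0 0 0 0 94"

```text
time: 1.5
tool_pos: [0.3441, 0.1422, 0.2228]
ee_rot: [-3.14, 0.002, 2.803]
wrist_force: [-0.2, -0.0, -0.1]
width: 0.0939
finger_force: 0.0
```

Emit:
servo_tool --pt "-0.3 -0.3 0 0 0 0 94" --pt "-0.6 -0.6 0 0 0 0 94" --pt "-0.9 -0.97 0 0 0 0 94" --pt "-0.92 -1 0 0 0 0 94"

```text
time: 1.83
tool_pos: [0.3983, 0.0172, 0.2225]
ee_rot: [-3.14, 0.002, 2.803]
wrist_force: [-0.8, -0.0, -0.2]
width: 0.0941
finger_force: 0.0
```

Emit:
servo_tool --pt "-0.3 -0.3 0 0 0 0 94" --pt "-0.6 -0.6 0 0 0 0 94" --pt "-0.9 -0.97 0 0 0 0 94" --pt "-0.92 -1 0 0 0 0 94"

```text
time: 2.17
tool_pos: [0.4525, -0.1075, 0.222]
ee_rot: [-3.14, 0.001, 2.804]
wrist_force: [-0.0, -0.7, 0.0]
width: 0.0939
finger_force: 0.0
```

Emit:
servo_tool --pt "-0.3 -0.3 0 0 0 -0.07 94" --pt "-0.6 -0.65 0 0 0 -0.14 94" --pt "-0.9 -0.97 0 0 0 -0.215 94" --pt "-0.92 -1 0 0 0 -0.215 94"

```text
time: 2.5
tool_pos: [0.5067, -0.2317, 0.2212]
ee_rot: [-3.141, -0.0, -3.137]
wrist_force: [-0.5, 0.4, -0.3]
width: 0.094
finger_force: 0.0
```

Run:
```python
from h import *
o=robot.get_obs();print(o['tool_pos'],o['ee_rot'],o['joint_positions'])
a=snap('wrist','w1.png')
for t in('plug','block'): print(t,[(np.round(d['extent']).tolist(),round(d['conf'],2)) for d in robot.find_in(t,'wrist')])
```

```text
[ 0.50671707 -0.23167482  0.22121235] [-3.14054397e+00 -4.35268581e-04 -3.13672458e+00] [-5.29915680e-01  1.03433879e-01  1.35564743e+00 -1.13113083e-03
  1.68235130e+00 -2.10570632e+00]
plug [([383.0, 202.0, 38.0, 45.0], 0.78), ([283.0, 220.0, 29.0, 64.0], 0.63)]
block [([283.0, 204.0, 59.0, 111.0], 0.76)]
```

View pics/w1.png

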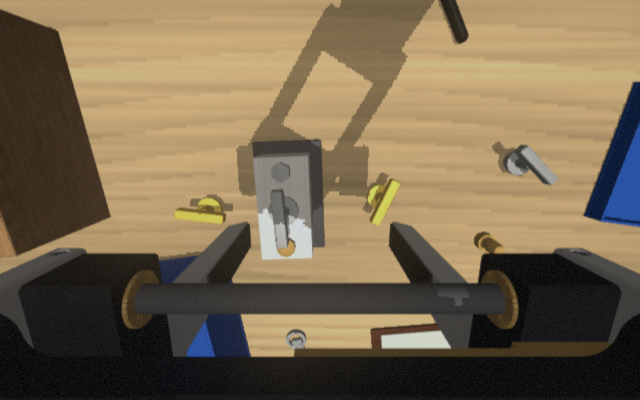

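The wrist view shows the block at (283,200), its bar from (278,195) to (283,250), and yellow look-alikes either side. Joint 6 would hit its limit while turning here, so I take the other half-turn and come above the plug.

Emit:
servo_tool --pt "-0.02 -0.03 0 0 0 0.079 94" --pt "-0.03 -0.06 0 0 0 0.158 94" --pt "-0.05 -0.1 0 0 0 0.237 94" --pt "-0.06 -0.13 0 0 0 0.316 94" --pt "-0.08 -0.16 0 0 0 0.395 94" --pt "-0.09 -0.2 0 0 0 0.475 94" --pt "-0.11 -0.23 0 0 0 0.554 94" --pt "-0.12 -0.26 0 0 0 0.633 94" --pt "-0.14 -0.3 0 0 0 0.712 94" --pt "-0.15 -0.33 0 0 0 0.791 94" --pt "-0.17 -0.36 0 0 0 0.87 94" --pt "-0.18 -0.39 0 0 0 0.95 94"

```text
time: 3.65
tool_pos: [0.5236, -0.2637, 0.2234]
ee_rot: [3.141, -0.001, 1.65]
wrist_force: [-0.6, 0.9, -0.1]
width: 0.0941
finger_force: 0.0
```

Emit:
servo_tool --pt "0 0 0.05 0 0 0.079 94" --pt "0 0 0.1 0 0 0.158 94" --pt "0 0 0.15 0 0 0.237 94" --pt "0 0 0.2 0 0 0.316 94" --pt "0 0 0.25 0 0 0.395 94" --pt "0 0 0.3 0 0 0.475 94" --pt "0 0 0.35 0 0 0.554 94" --pt "0 0 0.4 0 0 0.633 94" --pt "0 0 0.45 0 0 0.712 94" --pt "0 0 0.5 0 0 0.791 94" --pt "0 0 0.55 0 0 0.87 94" --pt "0 0 0.55 0 0 0.95 94"

```text
time: 4.65
tool_pos: [0.523, -0.2632, 0.1671]
ee_rot: [-3.14, 0.001, 0.159]
wrist_force: [-0.7, 0.2, -0.2]
width: 0.0945
finger_force: 0.0
```

Emit:
servo_tool --pt "0 0 0 0 0 0.06 94" --pt "0 0 0 0 0 0.1 94" --pt "0 0 0 0 0 0.1 94"

```text
time: 4.9
tool_pos: [0.5236, -0.2639, 0.1683]
ee_rot: [-3.141, -0.001, 0.007]
wrist_force: [0.2, -0.6, -0.4]
width: 0.0937
finger_force: 0.0
```

Run:
```python
from h import *
o=robot.get_obs();print(o['tool_pos'],o['ee_rot'],o['joint_positions'])
a=snap('wrist')
E=[(np.round(d['extent']).tolist(),round(d['conf'],2)) for t in('plug','block') for d in robot.find_in(t,'wrist')];print(E)
c=proj('wrist',[[.525,-.271,.09]])[0].round().astype(int);print(c)
x0=max(0,min(440,c[0]-100));y0=max(0,min(250,c[1]-75));print(x0,y0)
cv2.imwrite('pics/w2.png',cv2.resize(a[y0:y0+150,x0:x0+200],(800,600),interpolation=cv2.INTER_CUBIC)[:,:,::-1])
```

```text
[ 0.5235686  -0.26385326  0.1683399 ] [-3.14105920e+00 -8.34975559e-04  6.89861023e-03] [-5.64007436e-01  1.83503397e-01  1.37008851e+00  9.00199516e-04
  1.58758646e+00  9.99905358e-01]
[([436.0, 178.0, 57.0, 34.0], 0.95), ([215.0, 196.0, 41.0, 56.0], 0.87), ([330.0, 213.0, 32.0, 76.0], 0.68), ([328.0, 199.0, 63.0, 131.0], 0.94)]
[327 209]
227 134
```

View pics/w2.png

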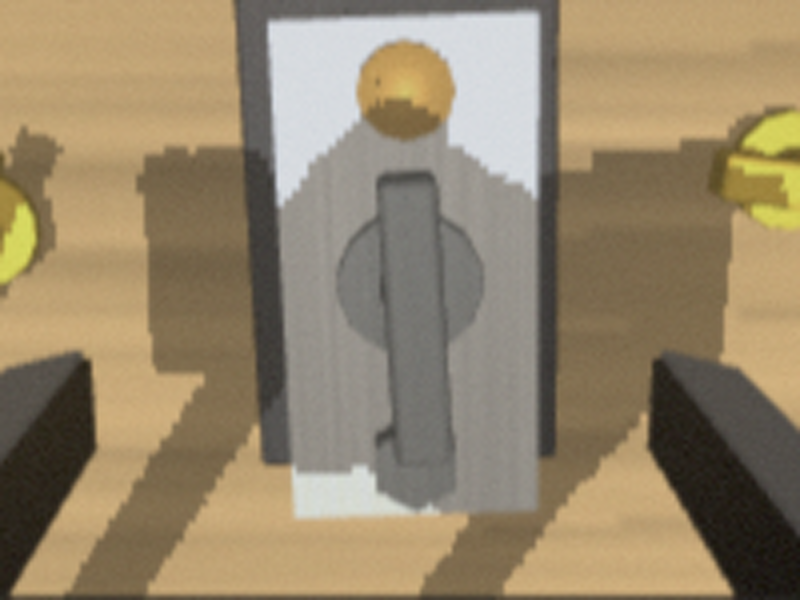

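The crop shows the bar's top face from (407,178) to (425,462) and the block's top corners at (268,20), (540,12), (538,510), (294,518).

Run:
```python
from h import *
f=lambda u,v,z: atz('wrist',227+u/4,134+v/4,z)[:2]
P=np.array([f(*c,.076) for c in((268,20),(540,12),(538,510),(294,518))]);print(P.round(4).tolist(),P.mean(0))
for a,b in((3,0),(2,1)): d=P[a]-P[b]; print(np.linalg.norm(d),np.degrees(np.arctan2(d[1],d[0])))
p=np.array([f(*c,.116) for c in((407,180),(425,462))]);d=p[1]-p[0];print('bar',p.mean(0),np.linalg.norm(d),np.degrees(np.arctan2(d[1],d[0])))
p=[f(*c,.082) for c in((337,280),(484,280))];print('flange',p,np.mean(p,0))
```

```text
[[0.5847, -0.2415], [0.587, -0.3017], [0.4672, -0.3067], [0.4645, -0.2465]] [ 0.52585916 -0.27409096]
0.1203186616050819 -177.60263048408538
0.11987785867613039 -177.61155419023027
bar [ 0.52666274 -0.27393323] 0.05874988622292266 -175.3734112626784
flange [array([ 0.52689344, -0.25714132]), array([ 0.52723631, -0.29072495])] [ 0.52706488 -0.27393313]
```

Emit:
servo_tool --pt "0.027 0.1 0.1 0 0 -0.047 60" --pt "0.027 0.1 0.25 0 0 -0.047 50" --pt "0.027 0.1 0.4 0 0 -0.047 40" --pt "0.027 0.1 0.47 0 0 -0.047 30" --pt "0.027 0.1 0.47 0 0 -0.047 25" --pt "0.027 0.1 0.47 0 0 -0.047 25"

```text
time: 5.55
tool_pos: [0.5263, -0.276, 0.1204]
ee_rot: [-3.141, 0.0, 0.081]
wrist_force: [-0.5, 0.4, 0.2]
width: 0.0577
finger_force: 0.0
```

Emit:
servo_tool --pt "0 0 0 0 0 0 15" --pt "0 0 0 0 0 0 10" --pt "0 0 0 0 0 0 5" --pt "0 0 0 0 0 0 0" --pt "0 0 0 0 0 0 0" --pt "0 0 0 0 0 0 0"

```text
time: 6.05
tool_pos: [0.5264, -0.2757, 0.1207]
ee_rot: [-3.14, -0.0, 0.08]
wrist_force: [-0.5, 7.6, 2.2]
width: 0.0176
finger_force: 3.5
```

Run:
```python
from h import *
o=robot.get_obs();print(o)
```

```text
{'time': 6.05, 'joint_positions': array([-0.57885204,  0.2254549 ,  1.41642866,  0.00177032,  1.50066404,
        0.91168452]), 'qvel': array([ 1.39146082e-02, -6.86275657e-05,  1.34183285e-02,  6.47937440e-02,
        4.72776176e-02,  8.06520844e-04]), 'joint_torque': array([-3.21910501e+00, -3.83031034e+01, -3.05712855e+01, -1.94045551e+00,
       -1.53202482e+00, -2.83784367e-02]), 'tool_pos': array([ 0.52637576, -0.27568287,  0.12065746]), 'ee_rot': array([-3.13961180e+00, -3.26423558e-04,  8.01345379e-02]), 'wrist_force': array([-0.5285071 ,  7.58104792,  2.20134087]), 'wrist_torque': array([ 1.31857435,  0.27207957, -0.04405666]), 'finger_force': 3.4852585941553116, 'width': 0.01757946192491952}
```

Emit:
servo_tool --pt "0 -0.017 0 0 0 0 0" --pt "0 -0.017 0 0 0 0 0" --pt "0 -0.017 0 0 0 0 0" --pt "0 -0.017 0 0 0 0 0" --pt "0 -0.017 0 0 0 0 0" --pt "0 -0.017 0 0 0 0 0"

```text
time: 6.55
tool_pos: [0.5262, -0.2729, 0.1204]
ee_rot: [-3.138, 0.0, 0.081]
wrist_force: [-0.5, 4.7, 2.0]
width: 0.0116
finger_force: 30.0
```

```bash
cat > o.py <<'E'
from h import *
np.set_printoptions(precision=4,suppress=True)
o=robot.get_obs()
for k in('time','tool_pos','ee_rot','wrist_force','wrist_torque','finger_force','width'): print(k,o[k])
E
python3 o.py
```

```text
time 6.55
tool_pos [ 0.5262 -0.2729  0.1204]
ee_rot [-3.138   0.0002  0.0808]
wrist_force [-0.4536  4.7112  2.0369]
wrist_torque [ 1.1383  0.2407 -0.0617]
finger_force 30.001709461212158
width 0.011570887938065398
```

Gripped: width 11.6 mm, 30 N. First sweep clockwise, with a slight rise.

Emit:
servo_tool --pt "0 0 0 0 0 0.03 0" --pt "0 0 -0.002 0 0 0.06 0" --pt "0 0 -0.004 0 0 0.09 0" --pt "0 0 -0.006 0 0 0.12 0" --pt "0 0 -0.008 0 0 0.15 0" --pt "0 0 -0.01 0 0 0.18 0"

```text
time: 7.05
tool_pos: [0.5266, -0.2736, 0.1211]
ee_rot: [-3.14, 0.0, -0.203]
wrist_force: [0.4, 3.8, 0.3]
width: 0.0117
finger_force: 30.6
```

```bash
python3 o.py
```

```text
time 7.05
tool_pos [ 0.5266 -0.2736  0.1211]
ee_rot [-3.1396  0.     -0.2029]
wrist_force [0.3773 3.8093 0.3029]
wrist_torque [ 0.7339 -0.04    0.4714]
finger_force 30.575870275497437
width 0.011651714715533834
```

Emit:
servo_tool --pt "0 0 -0.002 0 0 0.03 0" --pt "0 0 -0.005 0 0 0.06 0" --pt "0 0 -0.007 0 0 0.09 0" --pt "0 0 -0.01 0 0 0.12 0" --pt "0 0 -0.012 0 0 0.145 0" --pt "0 0 -0.012 0 0 0.145 0"

```text
time: 7.55
tool_pos: [0.5263, -0.2737, 0.1216]
ee_rot: [-3.14, 0.001, -0.43]
wrist_force: [0.9, 2.8, -2.4]
width: 0.0119
finger_force: 30.2
```

```bash
python3 o.py
python3 - <<'E'
from h import *
a=snap('wrist')
cv2.imwrite('pics/w3.png',cv2.resize(a[120:330,180:460],(800,600),interpolation=cv2.INTER_CUBIC)[:,:,::-1])
E
```

```text
time 7.55
tool_pos [ 0.5263 -0.2737  0.1216]
ee_rot [-3.1398  0.0014 -0.4296]
wrist_force [ 0.9286  2.7705 -2.3626]
wrist_torque [ 0.7749 -0.2237  0.3382]
finger_force 30.20478665828705
width 0.011916901081625584
```

View pics/w3.png

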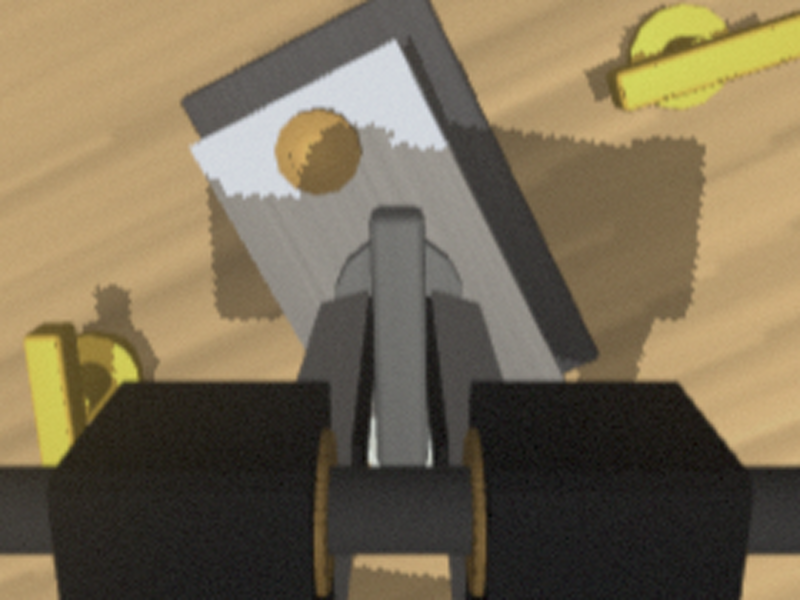

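The bar stays vertical in the tool's view, at (397,205) to (405,465), while the block has turned about 27° the other way. So there is no slip. Now anticlockwise.

Emit:
servo_tool --pt "0 0 0 0 0 -0.05 0" --pt "0 0 -0.003 0 0 -0.1 0" --pt "0 0 -0.007 0 0 -0.15 0" --pt "0 0 -0.011 0 0 -0.2 0" --pt "0 0 -0.015 0 0 -0.25 0" --pt "0 0 -0.019 0 0 -0.3 0" --pt "0 0 -0.023 0 0 -0.35 0" --pt "0 0 -0.027 0 0 -0.4 0" --pt "0 0 -0.031 0 0 -0.45 0" --pt "0 0 -0.035 0 0 -0.5 0" --pt "0 0 -0.038 0 0 -0.55 0" --pt "0 0 -0.04 0 0 -0.6 0"

```text
time: 8.6
tool_pos: [0.5253, -0.2738, 0.1238]
ee_rot: [-3.137, 0.001, 0.515]
wrist_force: [1.7, 3.4, -8.1]
width: 0.0118
finger_force: 30.5
```

Emit:
servo_tool --pt "0 0 0 0 0 -0.01 0"

```text
time: 8.68
tool_pos: [0.5252, -0.2738, 0.124]
ee_rot: [-3.137, 0.001, 0.529]
wrist_force: [1.2, 3.4, -8.9]
width: 0.0114
finger_force: 30.3
```

```bash
python3 o.py
```

```text
time 8.6833
tool_pos [ 0.5252 -0.2738  0.124 ]
ee_rot [-3.137   0.0012  0.5293]
wrist_force [ 1.216   3.3821 -8.9072]
wrist_torque [ 0.6172 -0.177  -0.396 ]
finger_force 30.263845324516296
width 0.011410722452287815
```

Emit:
servo_tool --pt "0 0 0 0 0 0.05 0" --pt "0 0 -0.003 0 0 0.1 0" --pt "0 0 -0.006 0 0 0.15 0" --pt "0 0 -0.009 0 0 0.2 0" --pt "0 0 -0.012 0 0 0.25 0" --pt "0 0 -0.015 0 0 0.3 0" --pt "0 0 -0.018 0 0 0.35 0" --pt "0 0 -0.021 0 0 0.4 0" --pt "0 0 -0.024 0 0 0.45 0" --pt "0 0 -0.027 0 0 0.5 0" --pt "0 0 -0.03 0 0 0.55 0" --pt "0 0 -0.032 0 0 0.61 0"

```text
time: 9.68
tool_pos: [0.5257, -0.2738, 0.1269]
ee_rot: [-3.14, 0.004, -0.434]
wrist_force: [3.6, 1.5, -10.6]
width: 0.0119
finger_force: 30.4
```

Emit:
servo_tool --pt "0 0 0 0 0 0.01 0"

```text
time: 9.77
tool_pos: [0.5258, -0.2737, 0.1271]
ee_rot: [-3.14, 0.004, -0.448]
wrist_force: [2.9, 3.8, -10.4]
width: 0.0116
finger_force: 30.1
```

```bash
python3 o.py
```

```text
time 9.7667
tool_pos [ 0.5258 -0.2737  0.1271]
ee_rot [-3.1399  0.0035 -0.4478]
wrist_force [  2.9125   3.7791 -10.4363]
wrist_torque [ 0.6361 -0.5582  0.1906]
finger_force 30.103637874126434
width 0.01161604827872598
```

Emit:
servo_tool --pt "0 0 0 0 0 -0.05 0" --pt "0 0 -0.003 0 0 -0.1 0" --pt "0 0 -0.006 0 0 -0.15 0" --pt "0 0 -0.009 0 0 -0.2 0" --pt "0 0 -0.012 0 0 -0.25 0" --pt "0 0 -0.015 0 0 -0.3 0" --pt "0 0 -0.018 0 0 -0.35 0" --pt "0 0 -0.021 0 0 -0.4 0" --pt "0 0 -0.024 0 0 -0.45 0" --pt "0 0 -0.027 0 0 -0.5 0" --pt "0 0 -0.03 0 0 -0.55 0" --pt "0 0 -0.032 0 0 -0.61 0"

```text
time: 10.77
tool_pos: [0.5256, -0.2734, 0.1308]
ee_rot: [-3.137, 0.0, 0.517]
wrist_force: [0.9, 5.7, -8.8]
width: 0.0119
finger_force: 30.0
```

Emit:
servo_tool --pt "0 0 0 0 0 -0.01 0"

```text
time: 10.85
tool_pos: [0.5257, -0.275, 0.1325]
ee_rot: [-3.141, 0.002, 0.531]
wrist_force: [-0.9, 0.6, -1.1]
width: 0.0116
finger_force: 30.0
```

```bash
python3 o.py
```

```text
time 10.85
tool_pos [ 0.5257 -0.275   0.1325]
ee_rot [-3.141   0.0017  0.5309]
wrist_force [-0.9189  0.5703 -1.097 ]
wrist_torque [0.3072 0.2235 0.02  ]
finger_force 30.00079572200775
width 0.011571600095395445
```

It is free: the pull dropped to about 1 N and the twist to about 0. I lift it straight out.

Emit:
servo_tool --pt "0 0 -0.03 0 0 0 0" --pt "0 0 -0.06 0 0 0 0" --pt "0 0 -0.1 0 0 0 0" --pt "0 0 -0.15 0 0 0 0" --pt "0 0 -0.2 0 0 0.03 0" --pt "0 0 -0.25 0 0 0.1 0" --pt "0 0 -0.3 0 0 0.16 0" --pt "0 0 -0.35 0 0 0.22 0" --pt "0 0 -0.4 0 0 0.28 0" --pt "0 0 -0.45 0 0 0.338 0" --pt "0 0 -0.45 0 0 0.338 0"

```text
time: 11.77
tool_pos: [0.527, -0.2757, 0.1808]
ee_rot: [3.139, -0.004, -0.005]
wrist_force: [-0.1, 0.4, -1.1]
width: 0.0116
finger_force: 30.0
```

```bash
python3 o.py
python3 - <<'E'
from h import *
a=snap('side'); b=snap('scene')
A=cv2.resize(a[200:340,300:480],(514,400),interpolation=cv2.INTER_CUBIC)
B=cv2.resize(b[200:330,360:500],(280,260))
B=cv2.copyMakeBorder(B,0,140,0,0,0)
cv2.imwrite('pics/v4.png',np.hstack([A,B])[:,:,::-1])
E
```

```text
time 11.7667
tool_pos [ 0.527  -0.2757  0.1808]
ee_rot [ 3.1387 -0.0036 -0.0054]
wrist_force [-0.0617  0.3637 -1.0953]
wrist_torque [-0.0385  0.138   0.0315]
finger_force 29.99876081943512
width 0.011578580486536774
```

View pics/v4.png

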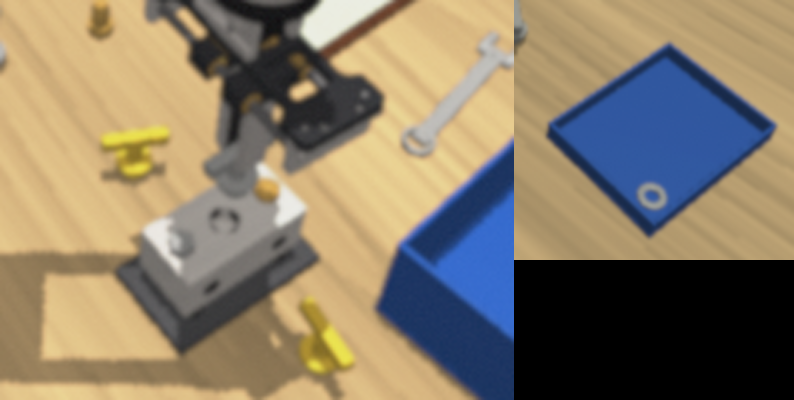

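The plug hangs from the gripper and the port at (223,220) is empty; the tray's middle is clear, with the washer at its near corner. Carrying it over.

Emit:
servo_tool --pt "-0.01 -0.1 0 0 0 0 0" --pt "-0.03 -0.3 0 0 0 0 0" --pt "-0.05 -0.53 0 0 0 0 0" --pt "-0.075 -0.77 0 0 0 0 0" --pt "-0.1 -1 0 0 0 0 0"

```text
time: 12.28
tool_pos: [0.5159, -0.173, 0.1776]
ee_rot: [-3.141, 0.001, -0.002]
wrist_force: [1.0, -0.5, -0.2]
width: 0.0115
finger_force: 30.0
```

Emit:
servo_tool --pt "-0.025 -0.25 0 0 0 0 0" --pt "-0.05 -0.5 0 0 0 0 0" --pt "-0.075 -0.75 0 0 0 0 0" --pt "-0.1 -1 0 0 0 0 0"

```text
time: 12.62
tool_pos: [0.506, -0.0729, 0.1778]
ee_rot: [-3.141, 0.0, -0.002]
wrist_force: [1.1, -0.2, -1.6]
width: 0.0116
finger_force: 30.0
```

Emit:
servo_tool --pt "-0.025 -0.25 0 0 0 0 0" --pt "-0.05 -0.5 0 0 0 0 0" --pt "-0.075 -0.75 0 0 0 0 0" --pt "-0.1 -1 0 0 0 0 0"

```text
time: 12.95
tool_pos: [0.4962, 0.0271, 0.1778]
ee_rot: [-3.141, 0.0, -0.002]
wrist_force: [0.2, -0.1, -2.4]
width: 0.0119
finger_force: 30.0
```

Emit:
servo_tool --pt "-0.025 -0.25 0 0 0 0 0" --pt "-0.05 -0.5 0 0 0 0 0" --pt "-0.075 -0.75 0 0 0 0 0" --pt "-0.1 -1 0 0 0 0 0"

```text
time: 13.28
tool_pos: [0.4864, 0.127, 0.1778]
ee_rot: [-3.141, 0.001, -0.002]
wrist_force: [0.5, 0.8, -1.4]
width: 0.0115
finger_force: 30.0
```

Emit:
servo_tool --pt "-0.025 -0.25 0 0 0 0 0" --pt "-0.05 -0.5 0 0 0 0 0" --pt "-0.07 -0.75 0 0 0 0 0" --pt "-0.08 -0.92 0 0 0 0 0" --pt "-0.08 -1 0 0 0 0 0" --pt "-0.08 -1 0 0 0 0 0"

```text
time: 13.78
tool_pos: [0.479, 0.2269, 0.1777]
ee_rot: [-3.141, 0.001, 0.0]
wrist_force: [0.1, -0.0, -2.1]
width: 0.0114
finger_force: 30.0
```

Emit:
servo_tool --pt "0 0 0.15 0 0 0 0" --pt "0 0 0.3 0 0 0 0" --pt "0 0 0.45 0 0 0 0" --pt "0 0 0.6 0 0 0 0" --pt "0 0 0.75 0 0 0 0" --pt "0 0 0.85 0 0 0 0" --pt "0 0 0.95 0 0 0 0" --pt "0 0 1 0 0 0 0" --pt "0 0 1 0 0 0 0" --pt "0 0 1 0 0 0 0"

```text
time: 14.62
tool_pos: [0.48, 0.2252, 0.0783]
ee_rot: [-3.142, -0.0, -0.003]
wrist_force: [0.2, -0.3, -1.4]
width: 0.0112
finger_force: 30.0
```

```bash
python3 o.py
python3 - <<'E'
from h import *
a=snap('side'); b=snap('scene')
A=cv2.resize(a[120:240,200:340],(400,343),interpolation=cv2.INTER_CUBIC)
B=cv2.resize(b[200:320,360:500],(400,343),interpolation=cv2.INTER_CUBIC)
cv2.imwrite('pics/v5.png',np.hstack([A,B])[:,:,::-1])
E
```

```text
time 14.6167
tool_pos [0.48   0.2252 0.0783]
ee_rot [-3.1415 -0.0003 -0.0033]
wrist_force [ 0.206  -0.2717 -1.3883]
wrist_torque [0.0284 0.1639 0.0691]
finger_force 29.997508227825165
width 0.011200145128927913
```

View pics/v5.png

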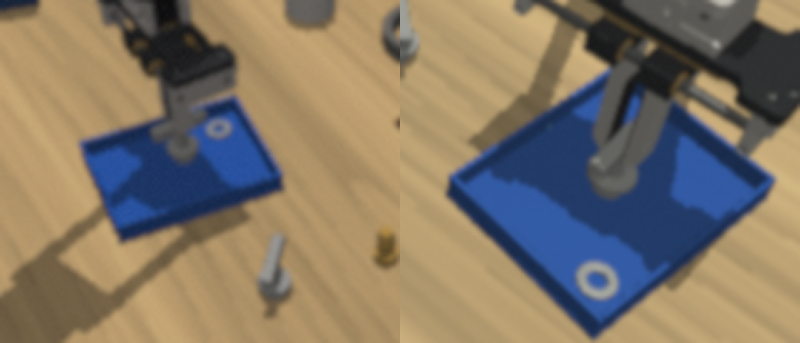

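Both views show the plug over the middle of the tray, clear of the washer. Lowering gently.

Emit:
servo_tool --pt "0 0 0.05 0 0 0 0" --pt "0 0 0.09 0 0 0 0" --pt "0 0 0.12 0 0 0 0" --pt "0 0 0.14 0 0 0 0" --pt "0 0 0.15 0 0 0 0" --pt "0 0 0.16 0 0 0 0" --pt "0 0 0.165 0 0 0 0" --pt "0 0 0.165 0 0 0 0"

```text
time: 15.38
tool_pos: [0.4798, 0.2254, 0.0615]
ee_rot: [-3.142, 0.0, -0.003]
wrist_force: [0.5, -0.8, -1.3]
width: 0.0114
finger_force: 30.0
```

Emit:
servo_tool --pt "0 0 0.005 0 0 0 0" --pt "0 0 0.01 0 0 0 0" --pt "0 0 0.01 0 0 0 0" --pt "0 0 0.015 0 0 0 0" --pt "0 0 0.015 0 0 0 0"

```text
time: 15.8
tool_pos: [0.4802, 0.2255, 0.0609]
ee_rot: [-3.141, -0.001, -0.003]
wrist_force: [-0.8, -0.0, 1.7]
width: 0.0121
finger_force: 30.0
```

The foot is touching the tray floor. I release and back off.

Emit:
servo_tool --pt "0 0 0 0 0 0 20" --pt "0 0 0 0 0 0 30" --pt "0 0 0 0 0 0 40" --pt "0 0 0 0 0 0 40" --pt "0 0 0 0 0 0 40" --pt "0 0 0 0 0 0 40"

```text
time: 16.3
tool_pos: [0.4797, 0.2254, 0.0599]
ee_rot: [-3.142, 0.0, -0.003]
wrist_force: [1.0, -0.5, 0.4]
width: 0.0396
finger_force: 0.0
```

Emit:
servo_tool --pt "0 0 -0.1 0 0 0 40" --pt "0 0 -0.3 0 0 0 40" --pt "0 0 -0.5 0 0 0 40" --pt "0 0 -0.75 0 0 0 40" --pt "0 0 -1 0 0 0 40" --pt "0 0 -1 0 0 0 40"

```text
time: 16.8
tool_pos: [0.4829, 0.2265, 0.1672]
ee_rot: [-3.138, -0.011, -0.003]
wrist_force: [0.5, -0.2, 0.7]
width: 0.0402
finger_force: 0.0
```

Emit:
servo_tool --pt "0 0 -0.2 0 0 0 40" --pt "0 0 -0.4 0 0 0 40" --pt "0 0 -0.4 0 0 0 40" --pt "0 0 -0.4 0 0 0 40"

```text
time: 17.13
tool_pos: [0.4803, 0.2256, 0.2008]
ee_rot: [-3.141, -0.002, -0.003]
wrist_force: [0.6, 0.2, -0.0]
width: 0.04
finger_force: 0.0
```

```bash
python3 o.py
python3 - <<'E'
from h import *
a=snap('side'); b=snap('scene')
A=cv2.resize(a[120:240,200:340],(400,343),interpolation=cv2.INTER_CUBIC)
B=cv2.resize(b[200:320,360:500],(400,343),interpolation=cv2.INTER_CUBIC)
cv2.imwrite('pics/v6.png',np.hstack([A,B])[:,:,::-1])
E
```

```text
time 17.1333
tool_pos [0.4803 0.2256 0.2008]
ee_rot [-3.1407 -0.0023 -0.0032]
wrist_force [ 0.6019  0.1522 -0.0119]
wrist_torque [-0.0074  0.1677 -0.0028]
finger_force 0.0
width 0.03996912625867861
```

View pics/v6.png

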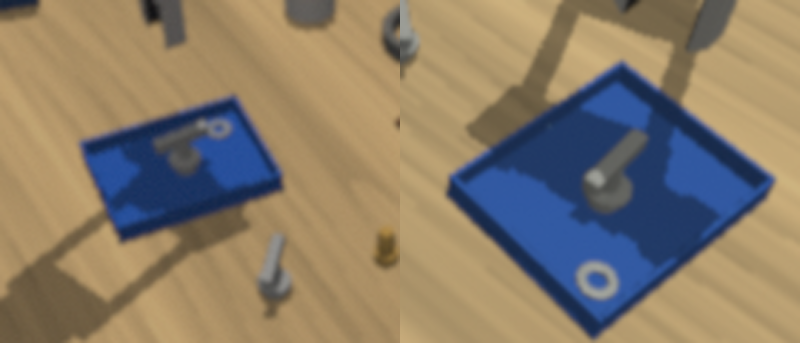

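The plug stands upright in the middle of the tray, at (183,150) in the left view and (610,180) in the right, and the gripper is clear. Handing in.

```bash
python3 -c "
from bench import robot
print(robot.close_job())"
```

```text
the job is handed in; nothing more can be done
None
```

The seized steel plug came free after two clockwise/anticlockwise cycles of about 27° each side, with a measured pull of about 11 N or less (roughly 2 mm of block lift); it now stands released in the middle of the tray, and the job was handed in at about 17 s.

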